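Set a stop bar to a gauge block and lock it with the cam lever

TASK

Set the stop on the plywood jig to the long side of the aluminium setting block: lay the block flat on the jig's bed, lengthwise between the fixed end stop and the head of the sliding bar, and slide the bar by its black knob until the block is held snug and square between the two. Then flip the black cam lever right over to its stop so that the bar is locked, leave the block in the jig, and leave the other things on the table where they are.

Things in the scene. Friction and masses are not known exactly. Their poses are not given: they have to be found in the camera images.
- jig: stop jig, fixed to the table: plywood plate 110 x 380 x 12 mm (jig x -55 to 55, y -202 to 178 mm). Origin on the table top under the bar's line; jig y runs along the bar towards the end stop, z up. Aluminium clamp housing 46 mm wide (y -75 to -15, top 62 mm, ears to 90 mm) straddles the bar. Between housing and end stop the bare plate, its top 12 mm above the table, is the bed for the block
- anvil_face (a point): middle of the foot of the end stop's face, at jig (0, 150, 12) mm, axes as the jig's. The end stop is a fixed aluminium block 80 wide x 22 x 40 mm at the jig's +y end; its top is 52 mm above the table
- bar: sliding steel bar 20 wide x 24 high, 215 mm long, 0.35 kg, lying on the plate along jig y between guides with 0.75 mm side play. Origin under the middle of its front face, y towards the end stop. Its front is a head plate 44 wide x 36 high x 10 mm thick. It slides at 2 to 4 N while the lever is open, not at all once the lever is over. It starts 100 to 130 mm from the end stop
- bar_knob (a point): grip point of the upright black knob at the bar's tail, 200 mm behind the front face and 46 mm above the bar's underside (58 mm above the table). The knob is round, 26 mm across over its upper 26 mm; its top is 72 mm above the table, the bar's top 36 mm
- lever (a joint): cam lever angle, rad: 0 = open (sticks up, leaning 15 degrees to jig -x), grows as it swings over to jig +x; 0.262 upright; 1.45 dead centre of the cam; 1.8 stop, lever 2 degrees above level towards jig +x, bar locked. From about 0.6 on the cam stiffens (a few N at the grip); let go before the centre it does not lock, past the centre it is pulled on to the stop
- lever_hinge (a point): axis of the cam lever, at jig (0, -45, 78) mm; the axis runs along jig y
- lever_grip (a point): grip point on the lever, 80 mm from the hinge axis on the lever's middle line. The lever's black grip is 18 mm wide (along jig y), 12 mm thick and reaches from 48 to 104 mm from the axis
- setting_block: plain aluminium setting block 50 (x) x 75 (y) x 40 mm high, 0.2 to 0.4 kg, with a dark round spot on a side; origin under its middle, z up, long side along its y. It stands flat beside the jig's end-stop end, left of the jig. Furniture near by: a tall saw guard behind the jig (world x over 0.68 m, y below 0) and a fence 110 mm high along x at world y 0.30 to 0.40 m
- offcut_beech: squared beech offcut 50 x 100 x 50 mm, a bystander; origin under its middle
- wax_tin: round tin 77 mm across, 40 mm high, a bystander; origin under its middle
- spanner: steel open-ended spanner 210 mm long, 9 mm high, lying behind the jig, a bystander
- star_knob: spare black star knob 48 mm across, 30 mm high, behind the jig, a bystander
Not all that is in view belongs to the job. What is shaped like the setting_block but orange is not meant.

How it is judged:
By the outcome, as a careful person would: the job done as asked, in the order asked, and still so for the second after the job is handed in, with the robot touching nothing.
It also fails if it takes over 69 s, if anything falls off the work surface, if the arm or the gripper's body presses on something with over 40 N, if the wrist force passes 120 N, or if a joint passes its speed limit or range.

ROBOT

A 6-joint arm with a two-finger parallel gripper is mounted at the origin on a cart in front of the work surface, level with it; the furniture and walls round the work are solid. World frame = base frame: x ahead of the robot, y to its left, z up, the work surface at z = 0. Lengths are in m, angles in degrees, forces in N, time in s.
With the tool pointing down it reaches from about 0.35 to 0.875 m from the base axis. Payload 4.2 kg.
Tool frame: the origin (TCP) lies where the fingers leave the gripper's body, on its centre line; the fingertips stand 70 mm ahead of it and the grasp point (between the pads) lies 51 mm ahead of it; z points along the fingers, y is the direction in which the jaws open and shut (so a half turn about z gives the same grasp; the last joint's range is limited). The gripper opens to 87 mm and grips with 3 to 60 N. Pads are 19 mm wide; open, the fingers measure 117 mm over their backs; the gripper's body (75 mm by 190 mm) begins 51 mm behind the grasp point.
Start: joints at [-52.563, 22.042, 0.453, 0, -68.411, -14.817], TCP at [0.24, -0.577, 0.292] pointing down, gripper open.
Joint ranges: [-179.83, 179.83], [-69.29, 118.12], [-61.27, 80.66], [-181.25, 117.63], [-171.15, -9.14], [-177.46, 177.46]. Speed limits (degrees/s): [159.86, 159.86, 180, 180, 180, 180].

INTERFACE

Orientations are given as a 3x3 rotation matrix whose columns are the frame's x, y, z axes.
In Python, from station import sense, capture, camera_model, finish_job gives the robot as it stands.
- The arm moves only by the shell command python3 -m inch 'ROWS'. ROWS is JSON, a list of rows, each an object with "hand": the closure, from 0 (fully open) to 1 (shut); "slide": the shift along the world's x, y, z in cm, a list of three; "yaw": the turn about the world's z in rad. A call has 1 to 10 rows; each row is the pose to reach, as a shift and turn from the pose commanded when the call began; what a row does not reach only later rows make up. A row lasts 1/8 s, in which the tool goes at most 62.5 mm and 10.7 degrees, less where a joint would pass 70% of its speed; a pose out of reach is approached as far as the arm can. A call with a gripper value outside its range is refused whole. The fingers move at their own pace and stop on an object; the grip force is fixed at half the most. Time passes only in rows, so rows that repeat a pose let the fingers close. It gives the time, the measured TCP pose, the force and the opening at its end, in the units of the state.
- sense(): the state, without advancing time (a new reading comes with each control period).
- capture(name): name is "scene" or "top" or "wrist"; returns the picture (384x512x3 uint8, blue, green, red); there is no depth.
- camera_model(name): a dict with "mtx" (3x3 intrinsics, pixels), "k1" (the pictures are not rectified: a ray, as slopes to the right and down, at radius r is drawn at 1 + k1 r^2 times it, then the intrinsics apply), "xyz" and "orientation" of the camera in the world; the wrist camera has in their place "tool_from_camera" (4x4, takes a point from camera to tool coordinates, whose origin is the TCP and whose axes are the flange's). Camera axes: x right, y up, looking along -z (the intrinsics and any distortion apply to the point x, -y, -z); pixel columns grow to the right and rows downward; lengths in m; the calibration is good to about 2 mm. A picture is of the moment at which its call begins: read the wrist's pose just before it. camera_model takes no time and is no camera call.
- finish_job(): hands the job in, once; it reports no verdict.
The state is a dict: "time_s": time; "joints": joint angles; "joint_velocities": joint speeds; "effort": joint torques, N m; "tcp_pos": TCP position; "ee_rot": TCP orientation; "wrist_force": force on the tool from outside, world axes, zero at the start; "moment": the same for the moment, N m; "gripper_width": opening from 0.0 (shut) to 1.0 (fully open).
Only numpy, scipy, OpenCV 4.12 (cv2) and the standard library are available. Lean on these libraries where they do the work, as an engineer would, in place of code of your own. Each camera call takes 0.05 s, during which the arm holds its last target. There are 200 camera calls.

## Working session

There is one attempt and no reset: what is moved stays moved. The work goes in short steps, Python scripts to look and compute and a shell command to move; the robot and the scene stay as the last step left them, time stands still between calls to the robot, and variables do not carry over. Pictures are saved under pics/ and viewed, about 8 in all and at most 12, crops included, and the job is handed in when it is done.

```bash
ls; mkdir -p pics; python3 - <<'E'
from station import *
import cv2
for n in ("scene","top"):
    cv2.imwrite(f"pics/{n}0.png",cv2.resize(capture(n),(800,600),interpolation=cv2.INTER_CUBIC))
    m=camera_model(n);print(n,m)
print(sense()); print(camera_model("wrist"))
E
```

```text
pics
scene {'mtx': array([[415.42712179,   0.        , 257.91481214],
       [  0.        , 415.42712179, 197.00962475],
       [  0.        ,   0.        ,   1.        ]]), 'k1': -0.040523845232304484, 'xyz': array([-0.50072781,  0.88804929,  0.98625631]), 'orientation': array([[-5.86961898e-01,  4.38998401e-01, -6.80261813e-01],
       [-8.09614372e-01, -3.17702171e-01,  4.93548275e-01],
       [ 5.46248739e-04,  8.40443773e-01,  5.41898484e-01]])}
top {'mtx': array([[486.18938937,   0.        , 253.38462712],
       [  0.        , 486.18938937, 192.45590522],
       [  0.        ,   0.        ,   1.        ]]), 'k1': -0.04297970858136595, 'xyz': array([0.19034426, 0.13308044, 1.78423368]), 'orientation': array([[-8.90964622e-03,  9.76127261e-01, -2.17016565e-01],
       [-9.99959177e-01, -9.02370093e-03,  4.65411637e-04],
       [-1.50399159e-03,  2.17011852e-01,  9.76167810e-01]])}
{'time_s': 0.1, 'joints': array([-5.25632043e+01,  2.20844633e+01,  3.84827137e-01, -2.54700406e-02,
       -6.84118513e+01, -1.48172084e+01]), 'joint_velocities': array([-0.09374481, -0.00490777,  0.2
[... 445 characters left out ...]
rce': array([ 0.29093465, -0.36267226,  0.13358973]), 'moment': array([-0.01359243, -0.01146343, -0.00646788]), 'gripper_width': 1.00294865898425}
{'mtx': array([[304.15710517,   0.        , 251.4576586 ],
       [  0.        , 304.15710517, 192.65382599],
       [  0.        ,   0.        ,   1.        ]]), 'k1': -0.061331167114969914, 'tool_from_camera': array([[-4.89663589e-04,  9.62332275e-01,  2.71875621e-01,
         7.56718741e-02],
       [ 9.99999625e-01,  2.77149793e-04,  8.20055929e-04,
         5.03118828e-04],
       [ 7.13816015e-04,  2.71875921e-01, -9.62332050e-01,
        -9.15015382e-02],
       [ 0.00000000e+00,  0.00000000e+00,  0.00000000e+00,
         1.00000000e+00]])}
```

View pics/top0.png

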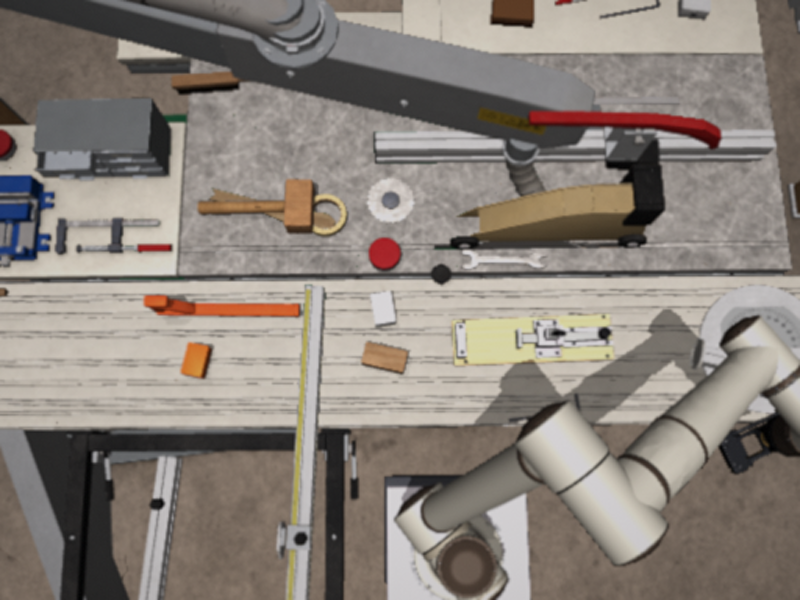

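View pics/scene0.png

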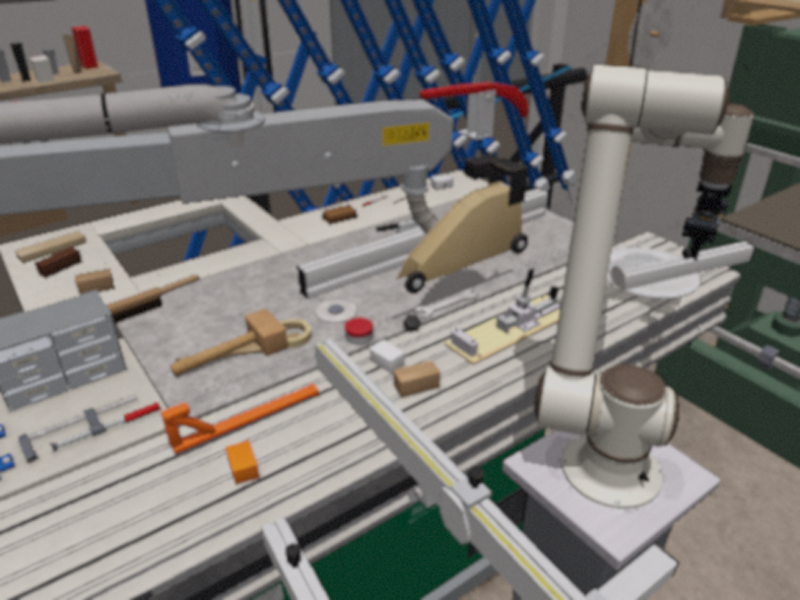

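The top view shows the silver block at about (383,308) and the beech offcut at (385,357). The jig spans (453–613, 317–365), with the end stop on the left, and the black knob is at (604,334). I'll enlarge that area.

```bash
cat > h.py <<'E'
import numpy as np, cv2
from station import *
def cam(name, s=None):
    m=camera_model(name)
    if name!="wrist": return m,np.array(m["xyz"]),np.array(m["orientation"])
    s=s or sense(); T=m["tool_from_camera"]
    return m,s["tcp_pos"]+s["ee_rot"]@T[:3,3],s["ee_rot"]@T[:3,:3]
def pix2w(name,uv,z,s=None):
    m,p,R=cam(name,s); K=m["mtx"]
    uv=np.atleast_2d(np.array(uv,float)).reshape(-1,1,2)
    n=cv2.undistortPoints(uv,K,np.array([m["k1"],0,0,0.])).reshape(-1,2)
    d=np.c_[n[:,0],-n[:,1],-np.ones(len(n))]@R.T
    z=np.broadcast_to(z,len(n)); return p+d*((z-p[2])/d[:,2])[:,None]
def w2pix(name,P,s=None):
    m,p,R=cam(name,s); q=(np.atleast_2d(P)-p)@R; q=q*[1,-1,-1]
    return cv2.projectPoints(q.reshape(-1,1,3),np.zeros(3),np.zeros(3),m["mtx"],np.array([m["k1"],0,0,0.]))[0].reshape(-1,2)
def crop(name,x0,y0,w,h,f,out,draw=None,s=None):
    im=capture(name); c=cv2.resize(im[y0:y0+h,x0:x0+w],None,fx=f,fy=f,interpolation=cv2.INTER_CUBIC)
    if draw is not None:
        for u,v in w2pix(name,draw,s): cv2.circle(c,(int((u+.5-x0)*f),int((v+.5-y0)*f)),2,(0,0,255),-1)
    cv2.imwrite("pics/"+out,c)
E
python3 - <<'E'
from h import *
crop("top",225,170,175,80,4.5,"topc.png")
E
```

```text
(no output)
```

View pics/topc.png

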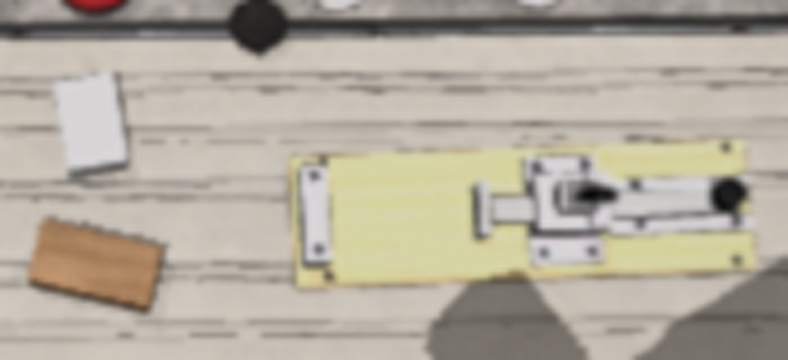

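```bash
python3 - <<'E'
from h import *
f=lambda L:np.array(L)/4.5-.5+[225,170]
pl=pix2w("top",f([(290,157),(743,141),(753,268),(298,288)]),.012); print("plate",pl.round(4))
for i in range(4): print(np.linalg.norm(pl[i]-pl[(i+1)%4]).round(4),end=" ")
c=pl.mean(0); a=(pl[0]+pl[3]-pl[1]-pl[2])[:2]; th=np.arctan2(a[1],a[0]); u=np.array([np.cos(th),np.sin(th)]); xj=np.array([u[1],-u[0]])
o=c[:2]+.012*u; print("\njig y dir deg",np.degrees(th),"origin",o)
b=pix2w("top",f([(54,82),(114,74),(127,160),(68,172)]),.04); print("block",b.round(4),b.mean(0).round(4))
for i in range(4): print(np.linalg.norm(b[i]-b[(i+1)%4]).round(4),end=" ")
e=(b[0]+b[1]-b[2]-b[3]); print("long dir",np.degrees(np.arctan2(e[1],e[0])))
k=pix2w("top",f([(728,194)]),.072)[0]; hd=pix2w("top",f([(475,184),(482,237)]),.048)
for n,p in (("knob",k),("head",hd.mean(0)),("anvil", pix2w("top",f([(327,165),(331,265)]),.052).mean(0))): 
  d=p[:2]-o; print(n,p.round(4),"jig",(d@xj).round(4),(d@u).round(4))
E
```

```text
plate [[ 0.5377  0.0006  0.012 ]
 [ 0.5476 -0.3757  0.012 ]
 [ 0.4415 -0.3767  0.012 ]
 [ 0.4289 -0.0033  0.012 ]]
0.3764 0.1061 0.3736 0.1089 
jig y dir deg 91.71828655647866 origin [ 0.48856748 -0.17678235]
block [[0.5965 0.1943 0.04  ]
 [0.6028 0.1451 0.04  ]
 [0.531  0.1351 0.04  ]
 [0.5215 0.183  0.04  ]] [0.563  0.1644 0.04  ]
0.0496 0.0725 0.0489 0.0759 long dir 8.243242114809167
knob [ 0.4926 -0.3435  0.072 ] jig -0.001 -0.1667
head [ 0.4854 -0.1475  0.048 ] jig -0.0023 0.0294
anvil [ 0.4824 -0.0266  0.052 ] jig -0.0017 0.1503
```

```bash
python3 -m inch '[{"hand":0,"slide":[16,37,0],"yaw":-0.12},{"hand":0,"slide":[16,37,0],"yaw":-0.12},{"hand":0,"slide":[16,37,0],"yaw":-0.12},{"hand":0,"slide":[16,37,0],"yaw":-0.12},{"hand":0,"slide":[16,37,0],"yaw":-0.12},{"hand":0,"slide":[16,37,0],"yaw":-0.12},{"hand":0,"slide":[16,37,0],"yaw":-0.12},{"hand":0,"slide":[16,37,0],"yaw":-0.12}]'
python3 -m inch '[{"hand":0,"slide":[16.3,37.1,-4.2],"yaw":-0.131},{"hand":0,"slide":[16.3,37.1,-4.2],"yaw":-0.131},{"hand":0,"slide":[16.3,37.1,-4.2],"yaw":-0.131},{"hand":0,"slide":[16.3,37.1,-4.2],"yaw":-0.131},{"hand":0,"slide":[16.3,37.1,-4.2],"yaw":-0.131},{"hand":0,"slide":[16.3,37.1,-4.2],"yaw":-0.131},{"hand":0,"slide":[16.3,37.1,-4.2],"yaw":-0.131},{"hand":0,"slide":[16.3,37.1,-4.2],"yaw":-0.131},{"hand":0,"slide":[16.3,37.1,-4.2],"yaw":-0.131}]'
python3 - <<'E'
from h import *
s=sense(); print(s["time_s"],s["tcp_pos"],s["ee_rot"],s["joints"].round(1))
c=cv2.resize(capture("wrist"),(768,576),interpolation=cv2.INTER_CUBIC); cv2.imwrite("pics/w1.png",c)
E
```

```text
time_s: 1.15
tcp_pos: [0.4009, -0.2054, 0.2923]
ee_rot: [[-0.961, -0.275, 0.0], [-0.275, 0.961, 0.0], [-0.0, 0.0, -1.0]]
wrist_force: [0.2, -0.2, 0.0]
gripper_width: 1.003
time_s: 2.28
tcp_pos: [0.5633, 0.1628, 0.2498]
ee_rot: [[-0.99, -0.142, -0.001], [-0.142, 0.99, -0.001], [0.001, -0.001, -1.0]]
wrist_force: [0.2, -0.8, 0.3]
gripper_width: 1.003
2.275 [0.56329018 0.1627826  0.24983097] [[-9.89859964e-01 -1.42041613e-01 -1.19620714e-03]
 [-1.42040818e-01  9.89860535e-01 -7.26139838e-04]
 [ 1.28722031e-03 -5.48866515e-04 -9.99999021e-01]] [  31.9   20.2   -8.7   -0.   -61.1 -113.8]
```

View pics/w1.png

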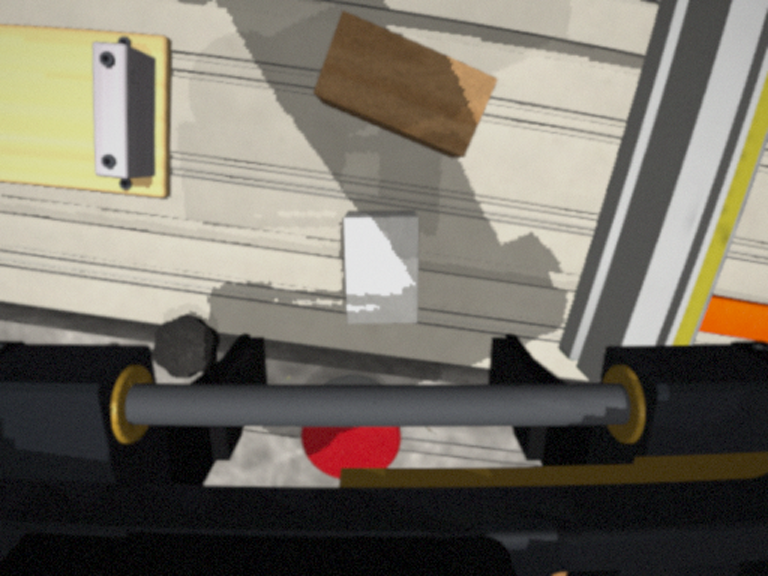

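The wrist view shows the block's top face at (343,217), (417,212), (417,322), (349,324). The end stop is at upper left and the plate's end corners are at (168,37) and (168,197).

```bash
python3 - <<'E'
from h import *
s=sense();f=lambda L:(np.array(L)+.5)/1.5-.5
b=pix2w("wrist",f([(343,216),(417,211),(418,322),(349,324)]),.04,s); print("block",b.round(4),b.mean(0).round(4))
for i in range(4): print(np.linalg.norm(b[i]-b[(i+1)%4]).round(4),end=" ")
e=b[2]+b[3]-b[0]-b[1]; print("long",np.degrees(np.arctan2(e[1],e[0])))
p=pix2w("wrist",f([(168,37),(168,197)]),.012,s); print("plate end",p.round(4),p.mean(0), np.linalg.norm(p[0]-p[1]), np.degrees(np.arctan2(*(p[1]-p[0])[1::-1])))
E
```

```text
block [[0.5261 0.1343 0.04  ]
 [0.516  0.182  0.04  ]
 [0.5921 0.1953 0.04  ]
 [0.6004 0.1476 0.04  ]] [0.5587 0.1648 0.04  ]
0.0488 0.0773 0.0485 0.0755 long 10.06239632005838
plate end [[0.4265 0.0013 0.012 ]
 [0.5332 0.0055 0.012 ]] [0.47985075 0.00338848 0.012     ] 0.10687393770044262 2.2677603312026147
```

```bash
python3 -m inch '[{"hand":0,"slide":[-0.3,0.2,-6],"yaw":0.02},{"hand":0,"slide":[-0.3,0.2,-12],"yaw":0.02},{"hand":0,"slide":[-0.3,0.2,-15],"yaw":0.02},{"hand":0,"slide":[-0.3,0.2,-17],"yaw":0.02},{"hand":0,"slide":[-0.3,0.2,-17],"yaw":0.02},{"hand":0.5,"slide":[-0.3,0.2,-17],"yaw":0.02},{"hand":0.5,"slide":[-0.3,0.2,-17],"yaw":0.02},{"hand":0.5,"slide":[-0.3,0.2,-17],"yaw":0.02},{"hand":0.5,"slide":[-0.3,0.2,-17],"yaw":0.02}]'
python3 -m inch '[{"hand":0.5,"slide":[0,0,0],"yaw":0},{"hand":0.5,"slide":[0,0,0],"yaw":0},{"hand":0.5,"slide":[0,0,0],"yaw":0}]'
```

```text
time_s: 3.45
tcp_pos: [0.5605, 0.1662, 0.0808]
ee_rot: [[-0.987, -0.163, 0.001], [-0.163, 0.987, 0.0], [-0.001, 0.0, -1.0]]
wrist_force: [-0.4, 0.4, 0.7]
gripper_width: 0.626
time_s: 3.82
tcp_pos: [0.5605, 0.166, 0.0806]
ee_rot: [[-0.987, -0.163, 0.0], [-0.163, 0.987, -0.0], [-0.0, -0.0, -1.0]]
wrist_force: [-1.6, -2.0, 4.0]
gripper_width: 0.578
```

```bash
python3 -m inch '[{"hand":0.6,"slide":[0,0,5],"yaw":0},{"hand":0.6,"slide":[0,0,10],"yaw":0},{"hand":0.6,"slide":[-2,-5,12],"yaw":0.18},{"hand":0.6,"slide":[-4,-10,12],"yaw":0.36},{"hand":0.6,"slide":[-6,-15,12],"yaw":0.54},{"hand":0.6,"slide":[-7.6,-20,12],"yaw":0.72},{"hand":0.6,"slide":[-7.6,-23.5,12],"yaw":0.9},{"hand":0.6,"slide":[-7.6,-23.5,12],"yaw":1.08},{"hand":0.6,"slide":[-7.6,-23.5,12],"yaw":1.26},{"hand":0.6,"slide":[-7.6,-23.5,12],"yaw":1.44}]'
python3 -m inch '[{"hand":0.6,"slide":[0,0,0],"yaw":0},{"hand":0.6,"slide":[0,0,0],"yaw":0}]'
python3 - <<'E'
from h import *
s=sense(); print(s["tcp_pos"],s["ee_rot"].round(3).tolist(),s["joints"].round(1))
c=cv2.resize(capture("wrist"),(768,576),interpolation=cv2.INTER_CUBIC); cv2.imwrite("pics/w2.png",c)
E
```

```text
time_s: 5.08
tcp_pos: [0.4837, -0.0689, 0.1991]
ee_rot: [[0.038, -0.999, -0.002], [-0.999, -0.038, 0.001], [-0.001, 0.002, -1.0]]
wrist_force: [0.6, 0.1, -3.2]
gripper_width: 0.572
time_s: 5.32
tcp_pos: [0.4841, -0.0688, 0.1997]
ee_rot: [[0.03, -1.0, -0.001], [-1.0, -0.03, 0.0], [-0.0, 0.001, -1.0]]
wrist_force: [0.0, -0.2, -2.6]
gripper_width: 0.574
[ 0.48409327 -0.06876508  0.19971165] [[0.03, -1.0, -0.001], [-1.0, -0.03, 0.0], [-0.0, 0.001, -1.0]] [ 11.   14.3 -25.8  -0.  -50.   -9.2]
```

View pics/w2.png

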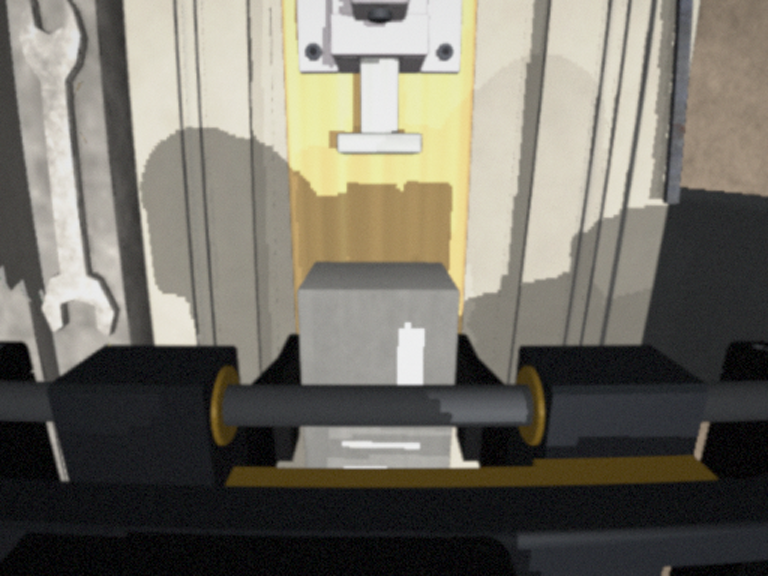

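The block is held square over the bed. The head plate's front edge runs (338,152) to (421,153), the block's rear top edge runs (300,291) to (457,291), and the plate edges are at columns 287 and 471 at row 100.

```bash
python3 - <<'E'
from h import *
s=sense();f=lambda L:(np.array(L)+.5)/1.5-.5
print("head",pix2w("wrist",f([(338,152),(421,153)]),.048,s).round(4))
print("plate edges",pix2w("wrist",f([(287,100),(471,100),(296,240),(464,240)]),.012,s).round(4))
zb=s["tcp_pos"][2]-.0806   # block bottom
print("zb",zb,"block rear top",pix2w("wrist",f([(300,291),(457,291)]),zb+.04,s).round(4),"rear bottom",pix2w("wrist",f([(313,263),(444,263)]),zb,s).round(4))
crop("top",270,185,110,60,7,"topd.png")
E
```

```text
head [[ 0.5054 -0.1472  0.048 ]
 [ 0.4628 -0.148   0.048 ]]
plate edges [[ 0.5382 -0.1762  0.012 ]
 [ 0.4322 -0.1794  0.012 ]
 [ 0.534  -0.0946  0.012 ]
 [ 0.43   -0.0978  0.012 ]]
zb 0.11923877519196191 block rear top [[ 0.5073 -0.1047  0.1592]
 [ 0.46   -0.1062  0.1592]] rear bottom [[ 0.5088 -0.1045  0.1192]
 [ 0.4583 -0.106   0.1192]]
```

```bash
python3 -m inch '[{"hand":0.6,"slide":[0,-0.8,-5],"yaw":0.01},{"hand":0.6,"slide":[0,-0.8,-9],"yaw":0.01},{"hand":0.6,"slide":[0,-0.8,-10.2],"yaw":0.01},{"hand":0.6,"slide":[0,-0.8,-10.5],"yaw":0.01},{"hand":0.6,"slide":[0,-0.8,-10.6],"yaw":0.01},{"hand":0.6,"slide":[0,-0.8,-10.6],"yaw":0.01}]'
```

```text
time_s: 6.18
tcp_pos: [0.4852, -0.0767, 0.0955]
ee_rot: [[0.043, -0.999, 0.003], [-0.999, -0.043, 0.0], [-0.0, -0.003, -1.0]]
wrist_force: [-0.7, 0.4, -2.6]
gripper_width: 0.57
```

```bash
python3 -m inch '[{"hand":0.6,"slide":[0,0,0],"yaw":0},{"hand":0.6,"slide":[0,0,-0.1],"yaw":0},{"hand":0.6,"slide":[0,0,-0.2],"yaw":0},{"hand":0.6,"slide":[0,0,-0.2],"yaw":0}]'
```

```text
time_s: 6.68
tcp_pos: [0.4845, -0.0769, 0.0926]
ee_rot: [[0.043, -0.999, 0.0], [-0.999, -0.043, -0.0], [0.0, -0.0, -1.0]]
wrist_force: [-1.6, 0.5, 3.6]
gripper_width: 0.573
```

```bash
python3 -m inch '[{"hand":0,"slide":[0,0,0],"yaw":0},{"hand":0,"slide":[0,0,0],"yaw":0},{"hand":0,"slide":[0,0,0],"yaw":0},{"hand":0,"slide":[0,0,2],"yaw":0},{"hand":0,"slide":[0,0,8],"yaw":0},{"hand":0,"slide":[0,0,14],"yaw":0},{"hand":0,"slide":[0,0,19.5],"yaw":0},{"hand":0,"slide":[0,0,19.5],"yaw":0}]'
python3 -m inch '[{"hand":0,"slide":[0.2,-6,0],"yaw":0},{"hand":0,"slide":[0.4,-12,0],"yaw":0},{"hand":0,"slide":[0.6,-18,0],"yaw":0},{"hand":0,"slide":[0.8,-24,0],"yaw":0},{"hand":0,"slide":[0.8,-27,0],"yaw":0},{"hand":0,"slide":[0.8,-27,-5],"yaw":0},{"hand":0,"slide":[0.8,-27,-8],"yaw":0},{"hand":0,"slide":[0.8,-27,-8],"yaw":0}]'
python3 - <<'E'
from h import *
s=sense(); print(s["tcp_pos"],s["joints"].round(1))
a=capture("wrist"); t=capture("top")[185:245,255:385]
cv2.imwrite("pics/w3.png",np.vstack([cv2.resize(a,(448,336),interpolation=cv2.INTER_CUBIC),cv2.resize(t,(448,207),interpolation=cv2.INTER_CUBIC)]))
E
```

```text
time_s: 7.68
tcp_pos: [0.4865, -0.0768, 0.2923]
ee_rot: [[0.044, -0.999, 0.012], [-0.999, -0.044, 0.001], [-0.0, -0.012, -1.0]]
wrist_force: [-0.3, -0.3, -1.1]
gripper_width: 1.002
time_s: 8.68
tcp_pos: [0.4906, -0.3463, 0.2034]
ee_rot: [[0.042, -0.999, -0.008], [-0.999, -0.042, 0.003], [-0.004, 0.007, -1.0]]
wrist_force: [-0.6, 0.1, 0.4]
gripper_width: 0.998
[ 0.4905688  -0.34629493  0.20344066] [-19.8  24.2  -9.8  -0.  -56.5  22.2]
```

View pics/w3.png

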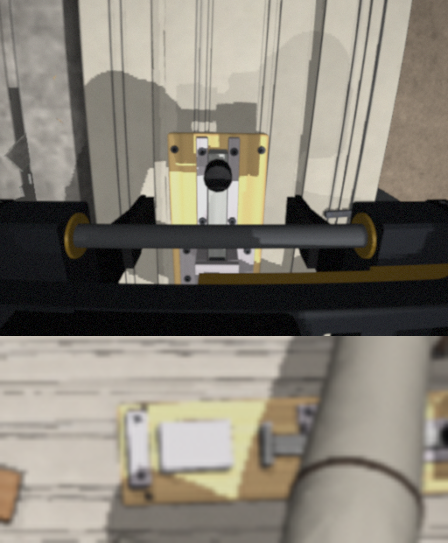

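The block lies on the bed clear of the end stop, with the head well behind it. The knob is at (217,175) in the wrist picture.

```bash
python3 - <<'E'
from h import *
s=sense();g=512/448;f=lambda L:(np.array(L)+.5)*g-.5
print(pix2w("wrist",f([(217.5,175)]),.072,s).round(4), pix2w("wrist",f([(168,133),(267,133)]),.012,s).round(4))
E
```

```text
[[ 0.494  -0.3515  0.072 ]] [[ 0.5493 -0.3783  0.012 ]
 [ 0.4421 -0.3829  0.012 ]]
```

```bash
python3 -m inch '[{"hand":0,"slide":[0.1,-0.2,-4],"yaw":0},{"hand":0,"slide":[0.1,-0.2,-8],"yaw":0},{"hand":0,"slide":[0.1,-0.2,-9.1],"yaw":0},{"hand":0,"slide":[0.1,-0.2,-9.1],"yaw":0},{"hand":0.8,"slide":[0.1,-0.2,-9.1],"yaw":0},{"hand":0.8,"slide":[0.1,-0.2,-9.1],"yaw":0},{"hand":0.8,"slide":[0.1,-0.2,-9.1],"yaw":0},{"hand":0.8,"slide":[0.1,-0.2,-9.1],"yaw":0},{"hand":0.8,"slide":[0.1,-0.2,-9.1],"yaw":0},{"hand":0.8,"slide":[0.1,-0.2,-9.1],"yaw":0}]'
python3 -m inch '[{"hand":0.8,"slide":[0,0,0],"yaw":0},{"hand":0.8,"slide":[0,0,0],"yaw":0},{"hand":0.8,"slide":[0,0,0],"yaw":0}]'
```

```text
time_s: 10.02
tcp_pos: [0.4934, -0.3489, 0.1162]
ee_rot: [[0.043, -0.999, -0.0], [-0.999, -0.043, 0.0], [-0.0, 0.0, -1.0]]
wrist_force: [0.3, -0.0, 1.0]
gripper_width: 0.399
time_s: 10.4
tcp_pos: [0.493, -0.3489, 0.1162]
ee_rot: [[0.043, -0.999, -0.001], [-0.999, -0.043, 0.0], [-0.0, 0.001, -1.0]]
wrist_force: [-0.9, -0.0, 0.8]
gripper_width: 0.293
```

```bash
python3 -m inch '[{"hand":0.8,"slide":[0,0.5,0],"yaw":0},{"hand":0.8,"slide":[0,1,0],"yaw":0},{"hand":0.8,"slide":[-0.1,1.5,0],"yaw":0},{"hand":0.8,"slide":[-0.1,2,0],"yaw":0},{"hand":0.8,"slide":[-0.1,2.5,0],"yaw":0},{"hand":0.8,"slide":[-0.1,3,0],"yaw":0},{"hand":0.8,"slide":[-0.1,3.4,0],"yaw":0},{"hand":0.8,"slide":[-0.1,3.7,0],"yaw":0},{"hand":0.8,"slide":[-0.1,4,0],"yaw":0},{"hand":0.8,"slide":[-0.1,4,0],"yaw":0}]'
python3 -m inch '[{"hand":0.8,"slide":[0,0.1,0],"yaw":0},{"hand":0.8,"slide":[0,0.2,0],"yaw":0},{"hand":0.8,"slide":[0,0.2,0],"yaw":0}]'
```

```text
time_s: 11.65
tcp_pos: [0.4919, -0.3089, 0.1162]
ee_rot: [[0.043, -0.999, -0.001], [-0.999, -0.043, -0.0], [0.0, 0.001, -1.0]]
wrist_force: [-2.7, -3.0, -0.4]
gripper_width: 0.287
time_s: 12.02
tcp_pos: [0.4919, -0.3072, 0.1162]
ee_rot: [[0.043, -0.999, -0.001], [-0.999, -0.043, -0.0], [0.0, 0.001, -1.0]]
wrist_force: [-3.8, -5.7, 0.3]
gripper_width: 0.29
```

```bash
python3 -m inch '[{"hand":0.8,"slide":[0,0.1,0],"yaw":0},{"hand":0.8,"slide":[0,0.2,0],"yaw":0},{"hand":0.8,"slide":[0,0.2,0],"yaw":0}]'
python3 -m inch '[{"hand":0.8,"slide":[0,0.1,0],"yaw":0},{"hand":0.8,"slide":[0,0.1,0],"yaw":0}]'
```

```text
time_s: 12.4
tcp_pos: [0.4918, -0.3052, 0.1162]
ee_rot: [[0.043, -0.999, -0.001], [-0.999, -0.043, -0.0], [0.0, 0.001, -1.0]]
wrist_force: [-4.5, -5.6, -1.4]
gripper_width: 0.292
time_s: 12.65
tcp_pos: [0.4918, -0.3042, 0.1162]
ee_rot: [[0.043, -0.999, -0.001], [-0.999, -0.043, -0.0], [0.0, 0.001, -1.0]]
wrist_force: [-3.2, -6.3, 0.3]
gripper_width: 0.29
```

```bash
for i in 1; do python3 -m inch '[{"hand":0.8,"slide":[0,0.1,0],"yaw":0},{"hand":0.8,"slide":[0,0.1,0],"yaw":0}]'; done
python3 -m inch '[{"hand":0.8,"slide":[-0.05,0.1,0],"yaw":0},{"hand":0.8,"slide":[-0.05,0.1,0],"yaw":0}]'
python3 -m inch '[{"hand":0.8,"slide":[0,0.05,0],"yaw":0},{"hand":0.8,"slide":[0,0.05,0],"yaw":0}]'
```

```text
time_s: 12.9
tcp_pos: [0.4918, -0.3032, 0.1162]
ee_rot: [[0.043, -0.999, -0.001], [-0.999, -0.043, -0.0], [0.0, 0.001, -1.0]]
wrist_force: [-2.2, -5.9, -1.5]
gripper_width: 0.283
time_s: 13.15
tcp_pos: [0.4918, -0.303, 0.1165]
ee_rot: [[0.043, -0.999, -0.0], [-0.999, -0.043, -0.002], [0.002, 0.0, -1.0]]
wrist_force: [-3.0, -9.5, -2.2]
gripper_width: 0.29
time_s: 13.4
tcp_pos: [0.4917, -0.3029, 0.1165]
ee_rot: [[0.043, -0.999, -0.0], [-0.999, -0.043, -0.002], [0.002, 0.0, -1.0]]
wrist_force: [-2.9, -11.4, -2.7]
gripper_width: 0.286
```

```bash
python3 -m inch '[{"hand":0.8,"slide":[0,0.1,0],"yaw":0},{"hand":0.8,"slide":[0,0.2,0],"yaw":0},{"hand":0.8,"slide":[0,0.2,0],"yaw":0}]'
python3 - <<'E'
from h import *
t=capture("top")[185:245,255:385]
cv2.imwrite("pics/t4.png",cv2.resize(t,(780,360),interpolation=cv2.INTER_CUBIC))
E
```

```text
time_s: 13.78
tcp_pos: [0.4918, -0.3026, 0.1169]
ee_rot: [[0.044, -0.999, 0.0], [-0.999, -0.044, -0.005], [0.005, -0.0, -1.0]]
wrist_force: [-3.6, -17.4, -2.0]
gripper_width: 0.289
```

View pics/t4.png

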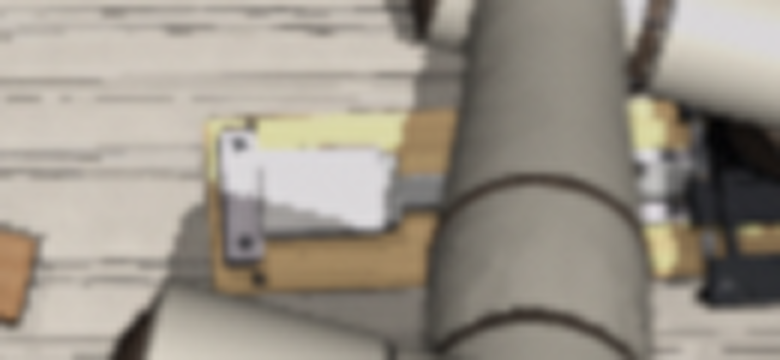

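The block sits against the end stop and the head bears on it, with the three in line. Next I'll ease off slightly, release, rise, and turn for the lever.

```bash
python3 -m inch '[{"hand":0.8,"slide":[0,-0.2,0],"yaw":0},{"hand":0.8,"slide":[0,-0.2,0],"yaw":0},{"hand":0,"slide":[0,-0.2,0],"yaw":0},{"hand":0,"slide":[0,-0.2,0],"yaw":0},{"hand":0,"slide":[0,-0.2,0],"yaw":0},{"hand":0,"slide":[0,-0.2,0],"yaw":0},{"hand":0,"slide":[0,-0.2,6],"yaw":0},{"hand":0,"slide":[0,-0.2,12],"yaw":0},{"hand":0.5,"slide":[0,-0.2,18],"yaw":0},{"hand":1,"slide":[0,-0.2,18.5],"yaw":0}]'
python3 -m inch '[{"hand":1,"slide":[-1,1,0],"yaw":-0.18},{"hand":1,"slide":[-2,2,0],"yaw":-0.36},{"hand":1,"slide":[-3,3,0],"yaw":-0.54},{"hand":1,"slide":[-4,4,0],"yaw":-0.72},{"hand":1,"slide":[-5,5,0],"yaw":-0.9},{"hand":1,"slide":[-6,6,0],"yaw":-1.08},{"hand":1,"slide":[-6.8,7,0],"yaw":-1.26},{"hand":1,"slide":[-6.8,7.8,0],"yaw":-1.44},{"hand":1,"slide":[-6.8,7.8,0],"yaw":-1.57},{"hand":1,"slide":[-6.8,7.8,0],"yaw":-1.57}]'
python3 - <<'E'
from h import *
s=sense(); print(s["tcp_pos"],s["ee_rot"].round(3).tolist(),s["joints"].round(1))
c=cv2.resize(capture("wrist"),(768,576),interpolation=cv2.INTER_CUBIC)
cv2.imwrite("pics/w5.png",c)
E
```

```text
time_s: 15.08
tcp_pos: [0.4938, -0.302, 0.3073]
ee_rot: [[0.044, -0.999, 0.011], [-0.999, -0.044, -0.004], [0.005, -0.011, -1.0]]
wrist_force: [-0.1, -0.3, -0.4]
gripper_width: 0.826
time_s: 16.32
tcp_pos: [0.4236, -0.223, 0.3005]
ee_rot: [[-0.999, -0.045, -0.001], [-0.045, 0.999, 0.001], [0.001, 0.001, -1.0]]
wrist_force: [0.5, -0.2, -0.7]
gripper_width: 0.001
[ 0.4235823  -0.22304493  0.30047317] [[-0.999, -0.045, -0.001], [-0.045, 0.999, 0.001], [0.001, 0.001, -1.0]] [ -8.3   7.3 -18.5  -0.  -64.3 -79.1]
```

View pics/w5.png

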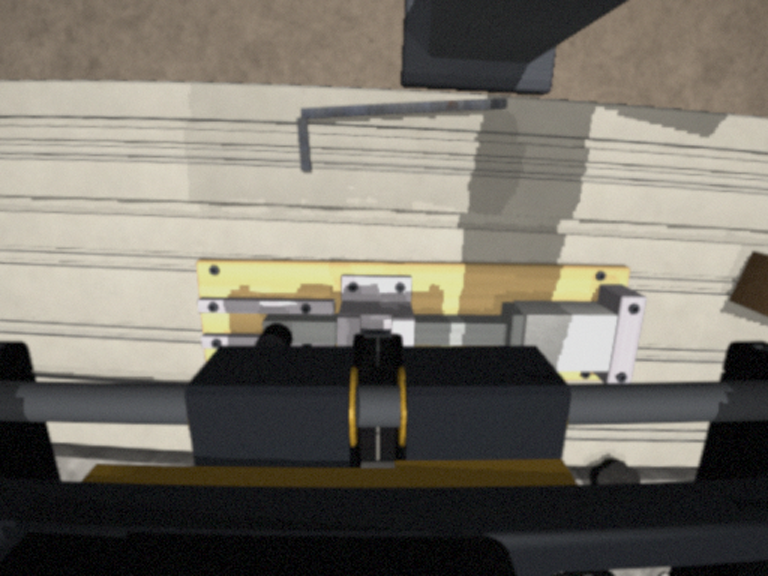

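Seen from here, the block is seated between the head at (512,330) and the stop at (605,330). The closed fingers line up with the lever's column at about 377. I'll descend on the lever's −x side and sweep it over.

```bash
python3 -m inch '[{"hand":1,"slide":[0,-0.1,-4],"yaw":0},{"hand":1,"slide":[0,-0.1,-7],"yaw":0},{"hand":1,"slide":[0,-0.1,-7],"yaw":0}]'
python3 -m inch '[{"hand":1,"slide":[1.5,0,0],"yaw":0},{"hand":1,"slide":[3,0,0.2],"yaw":0},{"hand":1,"slide":[4,0.1,0.3],"yaw":0},{"hand":1,"slide":[5,0.1,0.3],"yaw":0},{"hand":1,"slide":[6.1,0.2,0.2],"yaw":0},{"hand":1,"slide":[7.2,0.2,0],"yaw":0},{"hand":1,"slide":[8.3,0.3,-0.2],"yaw":0},{"hand":1,"slide":[9.3,0.3,-0.5],"yaw":0},{"hand":1,"slide":[9.3,0.3,-0.5],"yaw":0}]'
```

```text
time_s: 16.75
tcp_pos: [0.4225, -0.2242, 0.2291]
ee_rot: [[-0.999, -0.045, -0.006], [-0.045, 0.999, 0.001], [0.006, 0.002, -1.0]]
wrist_force: [0.2, -0.2, 0.0]
gripper_width: 0.004
time_s: 17.88
tcp_pos: [0.5173, -0.2213, 0.2255]
ee_rot: [[-0.999, -0.044, -0.001], [-0.044, 0.999, 0.0], [0.001, 0.0, -1.0]]
wrist_force: [-1.2, 0.4, 0.1]
gripper_width: 0.005
```

```bash
python3 -m inch '[{"hand":1,"slide":[0.9,0,-0.6],"yaw":0},{"hand":1,"slide":[1.8,0,-1.3],"yaw":0},{"hand":1,"slide":[2.6,0.1,-2.1],"yaw":0},{"hand":1,"slide":[3.3,0.1,-2.9],"yaw":0},{"hand":1,"slide":[3.3,0.1,-2.9],"yaw":0}]'
python3 -m inch '[{"hand":1,"slide":[0.6,0,-1],"yaw":0},{"hand":1,"slide":[1,0,-2],"yaw":0},{"hand":1,"slide":[1.2,0,-3],"yaw":0},{"hand":1,"slide":[1.4,0,-3.9],"yaw":0},{"hand":1,"slide":[1.4,0,-3.9],"yaw":0}]'
```

```text
time_s: 18.5
tcp_pos: [0.5505, -0.2204, 0.1962]
ee_rot: [[-0.999, -0.044, -0.0], [-0.044, 0.999, 0.0], [0.0, 0.0, -1.0]]
wrist_force: [-0.1, -0.3, -0.1]
gripper_width: 0.006
time_s: 19.12
tcp_pos: [0.564, -0.2204, 0.1578]
ee_rot: [[-0.999, -0.044, -0.001], [-0.044, 0.999, -0.0], [0.001, -0.0, -1.0]]
wrist_force: [-0.0, -0.1, 0.1]
gripper_width: 0.004
```

There was almost no force, so I'll back off upwards and check the lever.

```bash
python3 -m inch '[{"hand":1,"slide":[0,0,5],"yaw":0},{"hand":1,"slide":[0,0,11],"yaw":0},{"hand":1,"slide":[6,0,16],"yaw":0},{"hand":1,"slide":[7,0,16],"yaw":0},{"hand":1,"slide":[7,0,16],"yaw":0}]'
python3 - <<'E'
from h import *
s=sense(); print(s["tcp_pos"])
a=capture("wrist"); t=capture("top")[185:245,255:385]; c=capture("scene")[170:240,275:375]
cv2.imwrite("pics/w6.png",np.vstack([cv2.resize(a,(448,336)),np.hstack([cv2.resize(t,(448,207)),])]))
cv2.imwrite("pics/s6.png",cv2.resize(c,(800,560),interpolation=cv2.INTER_CUBIC))
E
```

```text
time_s: 19.75
tcp_pos: [0.6349, -0.2202, 0.3186]
ee_rot: [[-0.999, -0.044, 0.002], [-0.044, 0.999, 0.0], [-0.002, 0.0, -1.0]]
wrist_force: [-0.4, 0.4, -0.4]
gripper_width: 0.002
[ 0.6349488  -0.220193    0.31858607]
```

View pics/w6.png

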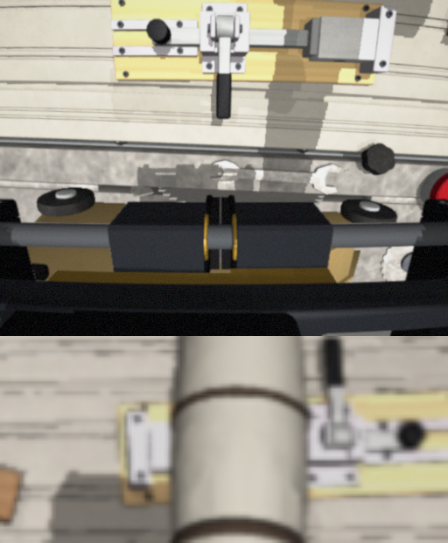

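The lever now lies over towards +x, with its black grip at (223,95). I'll press it down lightly to confirm it's on its stop.

```bash
python3 -m inch '[{"hand":1,"slide":[-4,0,-5],"yaw":0},{"hand":1,"slide":[-7,0,-10],"yaw":0},{"hand":1,"slide":[-7,0,-14.5],"yaw":0},{"hand":1,"slide":[-7,0,-15.7],"yaw":0},{"hand":1,"slide":[-7,0,-16],"yaw":0},{"hand":1,"slide":[-7,0,-16.2],"yaw":0},{"hand":1,"slide":[-7,0,-16.4],"yaw":0},{"hand":1,"slide":[-7,0,-16.4],"yaw":0}]'
```

```text
time_s: 20.9
tcp_pos: [0.5651, -0.2206, 0.1568]
ee_rot: [[-0.999, -0.045, 0.004], [-0.045, 0.999, -0.001], [-0.004, -0.001, -1.0]]
wrist_force: [-1.3, 1.2, 5.1]
gripper_width: 0.004
```

Contact came at tip height 0.087 m, which is the lever's stop height. I'll retreat and take a clear last look.

```bash
python3 -m inch '[{"hand":1,"slide":[0,0,6],"yaw":0},{"hand":1,"slide":[0,0,12],"yaw":0},{"hand":1,"slide":[-3,-4,16],"yaw":0},{"hand":1,"slide":[-6,-9,16],"yaw":0},{"hand":1,"slide":[-9,-14,16],"yaw":0},{"hand":1,"slide":[-12,-19,16],"yaw":0},{"hand":1,"slide":[-15,-24,16],"yaw":0},{"hand":1,"slide":[-18,-29,16],"yaw":0},{"hand":1,"slide":[-18,-29,16],"yaw":0},{"hand":1,"slide":[-18,-29,16],"yaw":0}]'
python3 - <<'E'
from h import *
crop("top",220,150,175,105,4.5,"t7.png")
E
```

```text
time_s: 22.15
tcp_pos: [0.3839, -0.5103, 0.3147]
ee_rot: [[-0.999, -0.043, 0.001], [-0.043, 0.999, -0.0], [-0.001, -0.0, -1.0]]
wrist_force: [0.5, 0.6, -0.0]
gripper_width: 0.005
```

View pics/t7.png

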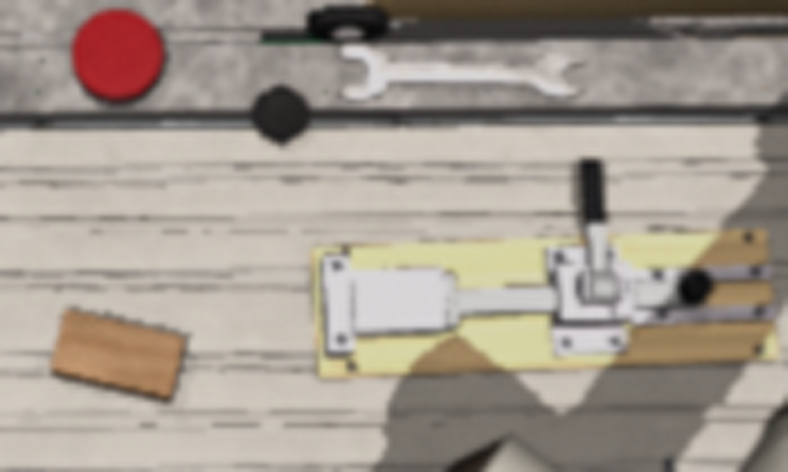

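The block sits square between the stop (351) and the head (450), the lever is fully over towards +x, and nothing else has moved.

```bash
python3 -c "
from station import *
print(finish_job())"
```

```text
the job is handed in; nothing more can be done
None
```

The block is in the jig, held square between the end stop and the bar's head, and the cam lever is over on its stop. I handed the job in at about 22 s of the 69 s allowed.

- **Block and bar:** I laid the block flat on the bed and slid the bar by its knob until the block met the end stop. Sliding took about 6 N; at contact the force rose to about 17 N and the bar stopped. I eased off before letting go of the knob.
- **Lever:** I swept it over with the closed fingers. Hardly any force showed during the sweep, so I checked: the wrist picture showed it over. A light press (about 5 N) met it with the fingertips at 87 mm, the height of the grip's top at the stop.
- **Last top picture:** the block is square with no visible gap at either end. The offcut, tin, spanner and star knob look to be where they were, and the arm is clear. I judged this by eye.
- **Not tested, and a disagreement:** I did not pull on the bar to confirm the lock. My early position estimates from the two cameras differed by up to about 5 mm (8 mm at the knob), so I relied on contact force for the final fit.

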